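Let one walnut out of the snack dispenser and ease its lid shut

TASK

With the fingertips, press the red snack dispenser's lever all the way down by its black pad so that the linked lid lifts fully, and keep it down until the walnut has rolled into the baby-blue cup. Then let the lever rise slowly under the fingertips, over a couple of seconds, so that the lid comes down to fully closed without slamming, and move clear. Do not touch the lid, the walnut or the cup, pick nothing up, and leave the other things where they are.

Things in the scene. Friction and masses are not known exactly. Their poses are not given: they have to be found in the camera images.
- dispenser: Red plastic snack dispenser fixed to the counter: open-topped hopper 84 mm wide (its x) and 140 mm tall; footplate 112 (x) x 165 mm (y). Origin: on the counter, 14 mm from the footplate's centre. z up; its y axis points from the lever side to the mouth and cup side. The spout's end is at y = +92 mm, 72 mm high. It is turned up to 0.45 rad either way about the vertical.
- lever (a joint): Press lever, hinged along the dispenser's x axis at y = -20 mm, 125 mm above the counter. 0 = at rest (up), 0.42 rad = fully down (hard stop); grows as the pad is pressed. A spring returns it: about 2 N at the pad to start and 5 N fully down. Let go, it snaps up at once and the lid slams.
- lever_pad (a point): Centre of the top face of the lever's black pad, 40 mm along the dispenser's x, 32 mm along its y, 8 mm thick, 130 mm from the lever's hinge. At rest it is at about y = -149 mm in the dispenser's frame, 150 mm above the counter, its outer end tilted up 0.21 rad; fully pressed it is about 55 mm lower at nearly the same y, with the outer end tilted down 0.21 rad. Nothing stands under or over it.
- lid (a joint): Hinged lid over the mouth, linked to the lever: its angle is 2.6 times the lever's. 0 = closed, 1.09 rad = fully up. The walnut can pass once it is about half up. The lid is a clear panel with a red rim strip, 84 mm wide, 82 mm long, hinged at y = +35 mm of the dispenser, 142 mm above the counter, and sloping down towards the cup when closed.
- lid_edge (a point): Middle of the lid's lower, free edge, with a red rim strip; 82 mm from the lid's hinge. About 78 mm above the counter when closed.
- walnut_center (a point): Centre of the walnut.
- walnut: Brown walnut, a ball 30 mm across, about 15 g, lying on the hopper's sloping floor behind the closed clear lid; it rolls out by itself in about half a second when the lid is up. The origin is a point on its surface.
- cup: Loose baby-blue open silicone snack cup, 90 mm across the rim, 60 mm high, standing on the counter under the spout. Origin: centre of its underside.
- cup_in (a point): Centre of the cup's inner floor.
- bottle: Glass bottle with a stainless cap, 66 mm across, 200 mm tall, standing loose. Bystander. Origin: centre of its underside.
- saucer: White ceramic saucer, 120 mm across, 20 mm high, loose. Bystander. Origin: centre of its underside.
- fork: Wooden fork, about 171 mm long, 26 mm wide, 6 mm thick, lying loose along its x. Bystander. Origin near its middle, on its underside.
- lunchbox: Closed grey lunch container, 108 x 158 x 59 mm, loose. Bystander. Origin: centre of its underside.
Mind the look-alikes: they are no part of the job. Of the things that look like the cup, the largest one is meant.

How it is judged:
By the outcome, as a careful person would: the job done as asked, in the order asked, and still so for the second after the job is handed in, with the robot touching nothing.
It also fails if it takes over 38 s, if anything falls off the work surface, if the arm or the gripper's body presses on something with over 40 N, if the wrist force passes 120 N, or if a joint passes its speed limit or range.

ROBOT

A 6-joint arm with a two-finger parallel gripper is mounted at the origin on the work surface. World frame = base frame: x ahead of the robot, y to its left, z up, the work surface at z = 0. Lengths are in mm, angles in degrees, forces in N, time in s.
With the tool pointing down it reaches from about 300 to 850 mm from the base axis. Payload 4.2 kg.
Tool frame: the origin (TCP) lies at the very end of the fingers, on their centre line; the grasp point (between the pads) lies env.grip_point_offset behind it (env.grip_point_offset is the distance from the TCP to the grasp point, in mm); z points along the fingers, y is the direction in which the jaws open and shut (so a half turn about z gives the same grasp; the last joint's range is limited). The gripper opens to 91 mm and grips with 3 to 60 N. Pads are 32 mm wide; open, the fingers measure 118 mm over their backs; the gripper's body (76 mm by 178 mm) begins 60 mm behind the grasp point.
Start: joints at [-73.51, 18.312, 89.639, -0, 72.044, -1.146], TCP at [174.207, -547.992, 213.976] pointing down, gripper open.
Joint ranges: [-177.97, 177.97], [-48.28, 115.42], [12.27, 149.76], [-77.06, 257.06], [2.81, 150.46], [-146.56, 146.56]. Speed limits (degrees/s): [147.25, 147.25, 180, 180, 180, 180].

INTERFACE

Orientations are given as [roll, pitch, yaw] about the fixed x, y, z axes, in that order (R = Rz(yaw) Ry(pitch) Rx(roll)).
In Python, from workcell import env, grab_frame, camera_params gives the robot as it stands. The module is installed in compiled form; this text tells all that it offers.
- The arm moves only by the shell command python3 -m creep 'ROWS' [OPENING] [FORCE]. ROWS is a JSON object of lists of equal length, an entry for each row: "offset": the shift along the tool's x, y, z in m, a list of three; "rotation": the turn, a rotation vector about the tool's x, y, z in degrees, a list of three. A call has 1 to 5 rows; each row shifts and turns the commanded pose from where the row before left it, along the tool's axes as they then stand; what a row does not reach is not made up. A row lasts 1/8 s, in which the tool goes at most 62.5 mm and 10.7 degrees, less where a joint would pass 70% of its speed; a pose out of reach is approached as far as the arm can. A call is refused whole if a number of a shift passes 0.0625 or a number of a turn 10.7, either way. A call with a gripper value outside its range is refused whole. OPENING is the closure, from 0 (fully open) to 1 (shut), set as the call begins (- or left out, the last holds). The fingers move at their own pace and stop on an object; FORCE is the grip in N (left out, the last holds). Time passes only in rows, so rows that do not move let the fingers close. It gives the time, the measured TCP pose, the force and the opening at its end, in the units of the state.
- env.state(): the state, without advancing time (a new reading comes with each control period).
- grab_frame(name): name is "side" or "top"; returns the picture (420x560x3 uint8, red, green, blue); there is no depth.
- camera_params(name): a dict with "mtx" (3x3 intrinsics, pixels), "R" (3x3) and "t" (3): a world point X has camera coordinates R X + t. Camera axes: x right, y down, z forward; pixel columns grow to the right and rows downward; lengths in mm; the calibration is good to about 2 mm. A picture is of the moment at which its call begins. camera_params takes no time and is no camera call.
- env.job_done(): hands the job in, once; it reports no verdict.
The state is a dict: "time_s": time; "qpos": joint angles; "qvel": joint speeds; "effort": joint torques, N m; "ee_pos": TCP position; "ee_rot": TCP orientation; "force": force on the tool from outside, world axes, zero at the start; "torque": the same for the moment, N m; "gripper_width": finger opening in mm.
Only numpy, scipy, OpenCV 4.12 (cv2) and the standard library are available. Lean on these libraries where they do the work, as an engineer would, in place of code of your own. Each camera call takes 0.05 s, during which the arm holds its last target.

## Working session

There is one attempt and no reset: what is moved stays moved. The work goes in short steps, Python scripts to look and compute and a shell command to move; the robot and the scene stay as the last step left them, time stands still between calls to the robot, and variables do not carry over. Pictures are saved under pics/ and viewed, and the job is handed in when it is done.

```bash
mkdir -p pics
python3 - <<'E'
from workcell import env, grab_frame, camera_params
import cv2
for n in("side","top"):
    cv2.imwrite(f"pics/{n}0.png",cv2.cvtColor(grab_frame(n),cv2.COLOR_RGB2BGR))
    p=camera_params(n);print(n,p["mtx"].tolist(),(-p["R"].T@p["t"]).round(0),p["R"][2].round(2))
s=env.state();print({k:s[k] for k in("time_s","ee_pos","ee_rot","force","gripper_width")},env.grip_point_offset)
E
```

```text
side [[446.08532484151533, 0.0, 281.33147088564806], [0.0, 446.08532484151533, 207.86227045765878], [0.0, 0.0, 1.0]] [ 461. -724.  686.] [ 0.06  0.8  -0.6 ]
top [[453.28006480113737, 0.0, 289.61852713991925], [0.0, 453.28006480113737, 207.65775179981102], [0.0, 0.0, 1.0]] [ 310.   57. 1310.] [ 0.19 -0.01 -0.98]
{'time_s': 0.1, 'ee_pos': array([ 174.05599067, -547.56619773,  213.2117064 ]), 'ee_rot': array([-1.79909837e+02, -4.88991133e-04,  1.76334600e+01]), 'force': array([-0.40746356, -0.23368188, -0.10302326]), 'gripper_width': 90.77964448562192} 18.8
```

```bash
ls .
```

```text
pics
```

View pics/side0.png

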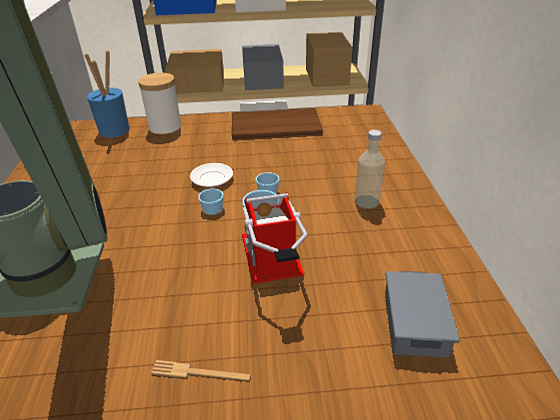

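View pics/top0.png

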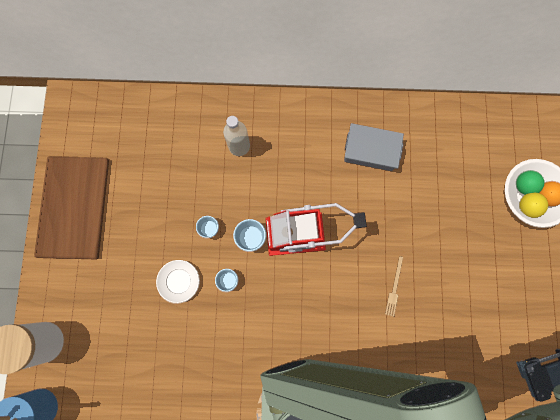

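The side view shows the dispenser with its black pad at about (287,255) and the cup behind it. In the top view the pad is at (361,220), the big cup at (250,236), and the two small look-alike cups at (207,227) and (227,280).

```bash
cat > h.py <<'E'
import numpy as np, cv2
from workcell import env, grab_frame, camera_params
C={n:camera_params(n) for n in("side","top")}
def ray(n,px):
    p=C[n];d=p["R"].T@np.linalg.inv(p["mtx"])@np.array([px[0],px[1],1.]);return -p["R"].T@p["t"],d/np.linalg.norm(d)
def onz(n,px,z):
    o,d=ray(n,px);return o+d*(z-o[2])/d[2]
def proj(n,X):
    p=C[n];u=p["mtx"]@(p["R"]@np.array(X,float)+p["t"]);return u[:2]/u[2]
def tri(a,b):
    (o1,d1),(o2,d2)=ray("side",a),ray("top",b)
    s=np.linalg.lstsq(np.c_[d1,-d2],o2-o1,rcond=None)[0]
    P,Q=o1+s[0]*d1,o2+s[1]*d2;return (P+Q)/2,np.linalg.norm(P-Q)
E
python3 - <<'E'
from h import *
r={}
for n,(x0,y0,x1,y1) in dict(side=(270,242,305,268),top=(348,206,375,234)).items():
    im=cv2.imread(f"pics/{n}0.png")
    m=np.zeros(im.shape[:2],np.uint8);m[y0:y1,x0:x1]=(im[y0:y1,x0:x1].max(2)<60)*255
    k,l,st,c=cv2.connectedComponentsWithStats(m);i=1+st[1:,4].argmax();r[n]=c[i];print(n,st[i],c[i])
    cs=cv2.findContours((l==i).astype(np.uint8),0,2)[0][0];print(cv2.minAreaRect(cs))
pad,e=tri(r["side"],r["top"]);print("pad",pad,e)
im=cv2.imread("pics/top0.png");
b=cv2.cvtColor(im,cv2.COLOR_BGR2HSV)
red=((b[...,0]<6)|(b[...,0]>174))&(b[...,1]>180)&(b[...,2]>80)
red[:, :255]=0;red[:,340:]=0
cs=max(cv2.findContours(red.astype(np.uint8),0,2)[0],key=cv2.contourArea);print(cv2.minAreaRect(cs),cv2.boxPoints(cv2.minAreaRect(cs)).tolist())
cup=((b[...,0]>92)&(b[...,0]<112)&(b[...,1]>50));cup[:,:190]=0;cup[300:]=0
k,l,st,c=cv2.connectedComponentsWithStats(cup.astype(np.uint8))
for s,q in zip(st[1:],c[1:]):
    if s[4]>150:print("blue",s,q,onz("top",q,45))
for n in("side","top"):
    im=cv2.imread(f"pics/{n}0.png");x,y=(200,160) if n=="side" else (225,170)
    cv2.imwrite(f"pics/{n}0z.png",cv2.resize(im[y:y+150,x:x+200],None,fx=4,fy=4,interpolation=2))
E
```

```text
side [274 249  25  13 239] [286.12552301 254.77405858]
((286.15606689453125, 254.51443481445312), (11.25223159790039, 23.26474952697754), 81.25383758544922)
top [364 213   1   4   4] [364.  214.5]
((364.0, 214.5), (3.0, 0.0), -90.0)
pad [ 517.32881652 -151.04951666  155.31615939] 14.985612849473364
((306.33135986328125, 226.53868103027344), (32.629669189453125, 32.476837158203125), 83.41805267333984) [[288.32989501953125, 212.19268798828125], [320.5926513671875, 208.47006225585938], [324.33282470703125, 240.88467407226562], [292.070068359375, 244.6072998046875]]
blue [196 217  21  20 189] [203.50793651 225.3015873 ] [502.09908331 282.31675074  45.        ]
blue [234 220  30  31 394] [246.05837563 233.16751269] [483.01299074 161.88754172  45.        ]
blue [216 269  21  22 198] [223.52525253 279.59090909] [352.71705851 218.24278669  45.        ]
```

View pics/side0z.png

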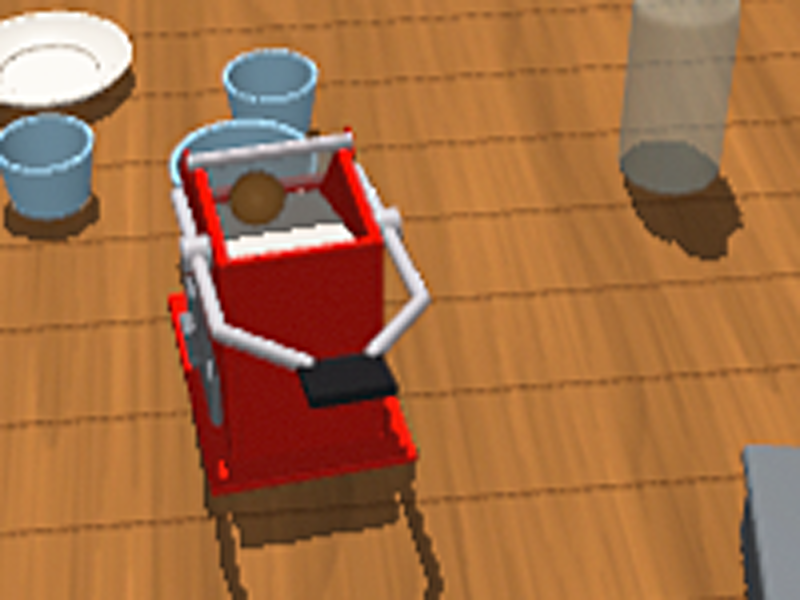

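View pics/top0z.png

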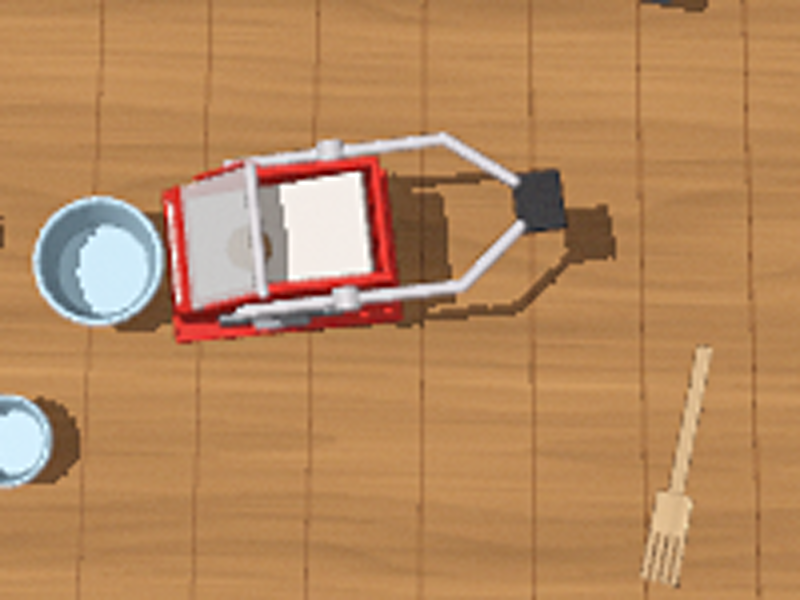

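Run:
```python
from h import *
r={}
for n,(x0,y0,x1,y1),t in (("side",(270,242,305,268),60),("top",(348,206,375,234),85)):
    im=cv2.imread(f"pics/{n}0.png")
    for t in(60,75,90):
        m=np.zeros(im.shape[:2],np.uint8);w=im[y0:y1,x0:x1].astype(int);m[y0:y1,x0:x1]=((w.max(2)<t)&(w.max(2)-w.min(2)<28))*255
        k,l,st,c=cv2.connectedComponentsWithStats(m);i=1+st[1:,4].argmax();print(n,t,st[i],c[i])
        cs=cv2.findContours((l==i).astype(np.uint8),0,2)[0][0];print(cv2.minAreaRect(cs))
    r[n]=c[i]
pad,e=tri(r["side"],r["top"]);print("pad",pad,e, onz("top",r["top"],150), onz("side",r["side"],148))
```

```text
side 60 [275 249  24  13 234] [286.27350427 254.72649573]
((286.48651123046875, 254.41891479492188), (11.179131507873535, 22.522663116455078), 80.53767395019531)
side 75 [275 248  24  14 239] [286.38912134 254.63598326]
((286.48651123046875, 254.41891479492188), (11.179131507873535, 22.522663116455078), 80.53767395019531)
side 90 [275 248  24  14 239] [286.38912134 254.63598326]
((286.48651123046875, 254.41891479492188), (11.179131507873535, 22.522663116455078), 80.53767395019531)
top 60 [364 213   1   4   4] [364.  214.5]
((364.0, 214.5), (3.0, 0.0), -90.0)
top 75 [354 213  13  15 151] [359.84768212 219.98013245]
((359.4189147949219, 220.01351928710938), (14.302711486816406, 11.343530654907227), 80.53767395019531)
top 90 [353 213  14  15 160] [359.55625 220.     ]
((359.24322509765625, 219.95948791503906), (14.467110633850098, 11.672327995300293), 80.53767395019531)
pad [ 511.67271027 -140.93592709  144.49425772] 0.659396888022471 [ 511.0526471  -139.98691884  150.        ] [ 511.0175821 -144.7888925  148.       ]
```

The zoom shows the walnut behind the clear lid, both lever arms leading to the pad, and the lid closed. Next I need the dispenser's yaw and the offset to the pad in tool axes.

Run:
```python
from h import *
from scipy.spatial.transform import Rotation as Ro
A=onz("top",(225+330/4,170+148/4),127);B=onz("top",(225+347/4,170+296/4),127)
M=(A+B)/2;pad=np.array([511,-142,150.])
print(A,B,M,pad-M)
print("yaw pivots",np.degrees(np.arctan2(*(A-B)[[1,0]])),"yaw pad",np.degrees(np.arctan2((pad-M)[0],-(pad-M)[1])))
s=env.state();R=Ro.from_euler("xyz",s["ee_rot"],degrees=True)
print(s["ee_rot"],R.as_matrix().round(3))
for z in(150,):print("offset tool",R.inv().apply(pad+[0,0,30]-s["ee_pos"]))
```

```text
[546.34776119  -5.14936656 127.        ] [447.81290756 -17.94758807 127.        ] [497.08033438 -11.54847731 127.        ] [  13.91966562 -130.45152269   23.        ]
yaw pivots 7.400445132495976 yaw pad 6.090628510565918
[-1.79909837e+02 -4.88991133e-04  1.76334600e+01] [[ 0.953  0.303 -0.   ]
 [ 0.303 -0.953  0.002]
 [ 0.    -0.002 -1.   ]]
offset tool [ 443.96879432 -284.38834619   33.6630633 ]
```

```bash
python3 -m creep '{"offset":[[0.03,-0.019,0],[0.045,-0.029,0],[0.045,-0.029,0],[0.045,-0.029,0],[0.045,-0.029,0]],"rotation":[[0,0,0],[0,0,0],[0,0,0],[0,0,0],[0,0,0]]}' 1 20
```

```text
time_s: 0.72
ee_pos: [334.1, -354.2, 213.7]
ee_rot: [-180.0, 0.0, 17.6]
force: [0.9, -0.8, -0.3]
gripper_width: 44.2
```

```bash
python3 -m creep '{"offset":[[0.045,-0.029,0],[0.045,-0.029,0],[0.045,-0.029,0],[0.045,-0.029,0],[0.03,-0.019,0]],"rotation":[[0,0,0],[0,0,0],[0,0,0],[0,0,0],[0,0,0]]}'
```

```text
time_s: 1.35
ee_pos: [493.6, -161.4, 213.6]
ee_rot: [-180.0, 0.0, 17.7]
force: [-0.1, -0.3, -0.7]
gripper_width: 0.8
```

```bash
python3 -m creep '{"offset":[[0.01,-0.006,0],[0,0,0],[0,0,0]],"rotation":[[0,0,6],[0,0,5],[0,0,0]]}'
python3 - <<'E'
from h import *
from scipy.spatial.transform import Rotation as Ro
for n in("side","top"): cv2.imwrite(f"pics/{n}1.png",cv2.cvtColor(grab_frame(n),cv2.COLOR_RGB2BGR))
s=env.state();R=Ro.from_euler("xyz",s["ee_rot"],degrees=True)
print(s["ee_pos"],s["ee_rot"],s["gripper_width"],s["force"],R.inv().apply(np.array([511,-142,150])-s["ee_pos"]))
a=cv2.imread("pics/side1.png")[100:320,180:440];b=cv2.imread("pics/top1.png")[130:350,225:485]
cv2.imwrite("pics/c1.png",cv2.resize(np.hstack([a,b]),(800,338)))
E
```

```text
time_s: 1.72
ee_pos: [500.2, -154.4, 213.5]
ee_rot: [-180.0, 0.1, 6.7]
force: [0.8, 0.6, -0.8]
gripper_width: 0.6
[ 500.12869758 -154.7278939   213.70727171] [-1.79991132e+02  3.22643750e-02  6.70288810e+00] 0.16132566456753603 [-0.96567545  0.34043839  0.0319706 ] [ 12.31847735 -11.36212949  63.70210434]
```

View pics/c1.png

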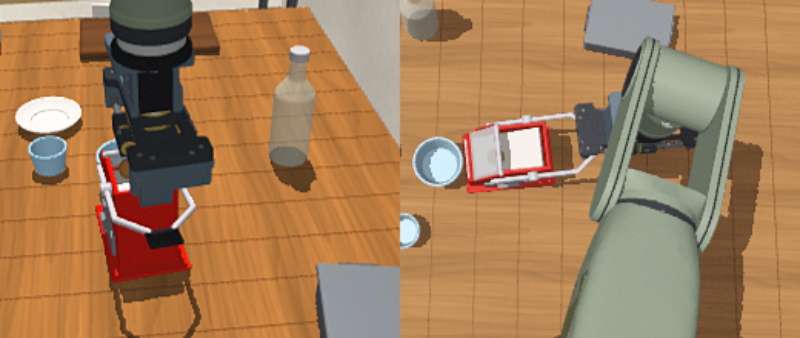

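The gripper hovers just behind and above the pad, with the fingers closed. The lid, walnut and cup stay visible from above. I'll centre over the pad and come down.

```bash
python3 -m creep '{"offset":[[0.012,-0.011,0],[0,0,0.02],[0,0,0.02],[0,0,0.012],[0,0,0]],"rotation":[[0,0,0],[0,0,0],[0,0,0],[0,0,0],[0,0,0]]}'
python3 - <<'E'
from h import *
cv2.imwrite("pics/side2.png",cv2.cvtColor(grab_frame("side"),cv2.COLOR_RGB2BGR))
cv2.imwrite("pics/c2.png",cv2.resize(cv2.imread("pics/side2.png")[170:300,200:360],None,fx=4,fy=4,interpolation=2))
E
```

```text
time_s: 2.45
ee_pos: [510.8, -142.0, 161.2]
ee_rot: [-180.0, 0.1, 6.7]
force: [-0.8, -0.5, 0.7]
gripper_width: 0.5
```

View pics/c2.png

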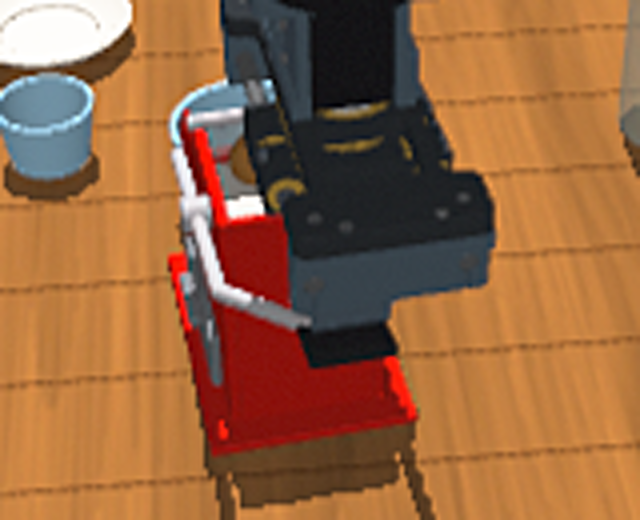

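The fingertips are centred over the pad, with clearance above it. I'll start pressing.

```bash
python3 -m creep '{"offset":[[0,0,0.004],[0,0,0.005],[0,0,0.006],[0,0,0.006],[0,0,0.006]],"rotation":[[0,0,0],[0,0,0],[0,0,0],[0,0,0],[0,0,0]]}'
```

```text
time_s: 3.12
ee_pos: [511.4, -142.7, 134.9]
ee_rot: [179.9, -0.1, 6.6]
force: [0.7, -1.9, 2.9]
gripper_width: 0.4
```

```bash
python3 -m creep '{"offset":[[0,0,0.006],[0,0,0.006],[0,0,0.006],[0,0,0.006],[0,0,0.004]],"rotation":[[0,0,0],[0,0,0],[0,0,0],[0,0,0],[0,0,0]]}'
```

```text
time_s: 3.75
ee_pos: [511.1, -141.5, 106.6]
ee_rot: [-179.9, -0.0, 6.6]
force: [1.4, 2.2, 5.3]
gripper_width: 0.6
```

```bash
python3 -m creep '{"offset":[[0,0,0.004],[0,0,0.003],[0,0,0.002]],"rotation":[[0,0,0],[0,0,0],[0,0,0]]}'
python3 - <<'E'
from h import *
for n in("side","top"): cv2.imwrite(f"pics/{n}3.png",cv2.cvtColor(grab_frame(n),cv2.COLOR_RGB2BGR))
a=cv2.imread("pics/side3.png")[170:300,200:360];b=cv2.imread("pics/top3.png")[170:300,225:385]
cv2.imwrite("pics/c3.png",cv2.resize(np.hstack([a,b]),(800,325)))
print(env.state()["force"])
E
```

```text
time_s: 4.12
ee_pos: [510.7, -142.0, 97.8]
ee_rot: [-180.0, 0.0, 6.6]
force: [-0.5, 1.9, 5.6]
gripper_width: 0.3
[0.05344327 2.3509487  5.04488396]
```

View pics/c3.png

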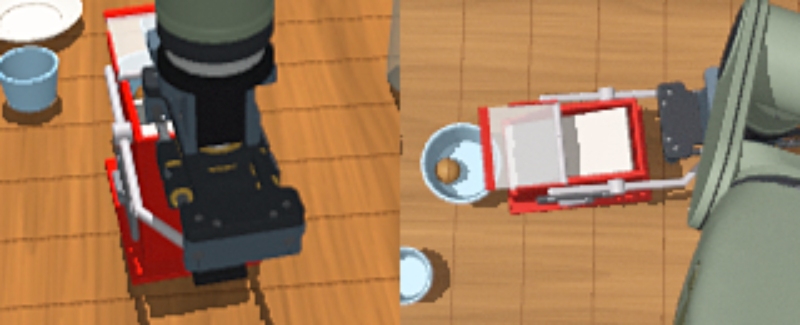

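The lid is raised nearly level and the walnut is in the cup, at about (449,170) in the crop. The force is still only the spring's, so I'll continue to the hard stop.

```bash
python3 -m creep '{"offset":[[0,0,0.0015],[0,0,0.0015]],"rotation":[[0,0,0],[0,0,0]]}'
```

```text
time_s: 4.47
ee_pos: [510.7, -142.0, 95.1]
ee_rot: [-180.0, 0.0, 6.6]
force: [-1.8, 3.6, 12.3]
gripper_width: 0.5
```

```bash
python3 -m creep '{"offset":[[0,0,0.001],[0,0,0]],"rotation":[[0,0,0],[0,0,0]]}'
```

```text
time_s: 4.72
ee_pos: [510.8, -142.0, 95.1]
ee_rot: [-180.0, -0.0, 6.6]
force: [-2.4, 3.9, 12.2]
gripper_width: 0.6
```

The force jumped to 12 N and z stopped changing, so this is the hard stop. I'll hold here and confirm the walnut is at rest.

```bash
python3 -m creep '{"offset":[[0,0,0],[0,0,0],[0,0,0],[0,0,0]],"rotation":[[0,0,0],[0,0,0],[0,0,0],[0,0,0]]}'
python3 - <<'E'
from h import *
for n in("side","top"): cv2.imwrite(f"pics/{n}4.png",cv2.cvtColor(grab_frame(n),cv2.COLOR_RGB2BGR))
a=cv2.imread("pics/side4.png")[170:300,200:360];b=cv2.imread("pics/top4.png")[170:300,225:385]
cv2.imwrite("pics/c4.png",cv2.resize(np.hstack([a,b]),(800,325)))
E
```

```text
time_s: 5.22
ee_pos: [510.8, -142.0, 95.1]
ee_rot: [-180.0, -0.0, 6.6]
force: [-2.0, 3.2, 11.6]
gripper_width: 0.2
```

View pics/c4.png

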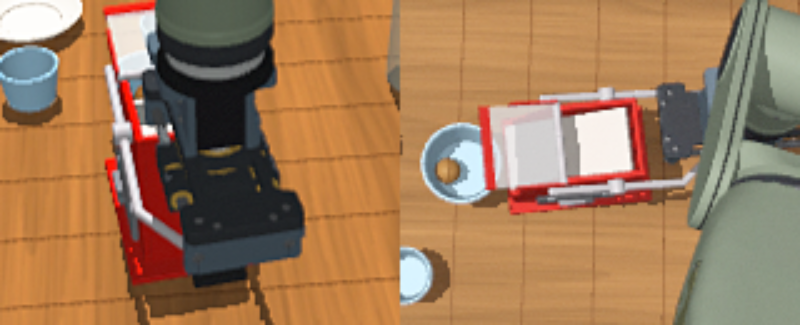

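The walnut is resting in the cup at the same spot and the lid is fully up. Now the slow release at 2.5 mm per row (20 mm/s).

```bash
python3 -m creep '{"offset":[[0,0,-0.0015],[0,0,-0.002],[0,0,-0.0025],[0,0,-0.0025],[0,0,-0.0025]],"rotation":[[0,0,0],[0,0,0],[0,0,0],[0,0,0],[0,0,0]]}'
```

```text
time_s: 5.95
ee_pos: [511.0, -143.5, 105.1]
ee_rot: [179.9, 0.0, 6.7]
force: [-0.4, -4.0, 3.3]
gripper_width: 0.5
```

```bash
python3 -m creep '{"offset":[[0,0,-0.0025],[0,0,-0.0025],[0,0,-0.0025],[0,0,-0.0025],[0,0,-0.0025]],"rotation":[[0,0,0],[0,0,0],[0,0,0],[0,0,0],[0,0,0]]}'
```

```text
time_s: 6.58
ee_pos: [511.1, -142.3, 117.6]
ee_rot: [180.0, -0.0, 6.6]
force: [-0.1, -2.3, 3.1]
gripper_width: 0.6
```

```bash
python3 -m creep '{"offset":[[0,0,-0.0025],[0,0,-0.0025],[0,0,-0.0025],[0,0,-0.0025],[0,0,-0.0025]],"rotation":[[0,0,0],[0,0,0],[0,0,0],[0,0,0],[0,0,0]]}'
```

```text
time_s: 7.2
ee_pos: [511.1, -142.2, 130.1]
ee_rot: [-180.0, -0.0, 6.6]
force: [1.9, -1.0, 2.9]
gripper_width: 0.6
```

```bash
python3 -m creep '{"offset":[[0,0,-0.0025],[0,0,-0.0025],[0,0,-0.0025],[0,0,-0.0025],[0,0,-0.0025]],"rotation":[[0,0,0],[0,0,0],[0,0,0],[0,0,0],[0,0,0]]}'
```

```text
time_s: 7.82
ee_pos: [510.6, -141.9, 142.4]
ee_rot: [-179.9, 0.1, 6.6]
force: [1.2, 1.4, 2.1]
gripper_width: 0.5
```

```bash
python3 -m creep '{"offset":[[0,0,-0.002],[0,0,-0.002],[0,0,-0.002],[0,0,-0.0015],[0,0,-0.0015]],"rotation":[[0,0,0],[0,0,0],[0,0,0],[0,0,0],[0,0,0]]}'
```

```text
time_s: 8.45
ee_pos: [510.8, -142.4, 151.5]
ee_rot: [180.0, 0.0, 6.6]
force: [-0.5, 1.6, 1.4]
gripper_width: 0.7
```

```bash
python3 -m creep '{"offset":[[0,0,-0.0015],[0,0,-0.0015],[0,0,-0.0015],[0,0,-0.0015],[0,0,-0.0015]],"rotation":[[0,0,0],[0,0,0],[0,0,0],[0,0,0],[0,0,0]]}'
```

```text
time_s: 9.07
ee_pos: [511.0, -142.5, 159.0]
ee_rot: [180.0, -0.0, 6.6]
force: [-0.3, -0.1, -0.3]
gripper_width: 0.5
```

The force dropped to zero smoothly. Now I'll move clear, upward and back.

```bash
python3 -m creep '{"offset":[[0,0,-0.01],[0,0,-0.03],[0,0,-0.03],[-0.02,0.03,0],[-0.03,0.045,0]],"rotation":[[0,0,0],[0,0,0],[0,0,0],[0,0,0],[0,0,0]]}'
```

```text
time_s: 9.7
ee_pos: [470.5, -223.0, 230.2]
ee_rot: [179.9, -0.1, 6.8]
force: [0.1, -0.9, -0.4]
gripper_width: 0.4
```

```bash
python3 -m creep '{"offset":[[-0.03,0.045,0],[-0.03,0.045,0],[-0.02,0.03,0],[0,0,0],[0,0,0]],"rotation":[[0,0,0],[0,0,0],[0,0,0],[0,0,0],[0,0,0]]}'
python3 - <<'E'
from h import *
for n in("side","top"): cv2.imwrite(f"pics/{n}5.png",cv2.cvtColor(grab_frame(n),cv2.COLOR_RGB2BGR))
for n in("side","top"):
    d=cv2.absdiff(cv2.imread(f"pics/{n}5.png"),cv2.imread(f"pics/{n}0.png")).max(2)>60
    print(n,[s.tolist() for s in cv2.connectedComponentsWithStats(d.astype(np.uint8))[2][1:] if s[4]>8])
a=cv2.imread("pics/side5.png")[130:300,160:370];b=cv2.imread("pics/top5.png")[130:300,175:385]
cv2.imwrite("pics/c5.png",cv2.resize(np.hstack([a,b]),(800,325)))
print(env.state()["force"])
E
```

```text
time_s: 10.32
ee_pos: [404.6, -350.7, 229.3]
ee_rot: [-180.0, -0.0, 6.6]
force: [-0.5, -0.2, 0.9]
gripper_width: 0.7
side [[24, 0, 36, 21, 403], [68, 0, 191, 135, 11630], [100, 0, 36, 20, 380], [0, 53, 26, 87, 738], [66, 81, 40, 138, 1266], [224, 86, 11, 6, 33], [239, 86, 6, 5, 11], [151, 95, 104, 248, 15674], [154, 134, 17, 3, 21], [9, 136, 7, 11, 16], [15, 140, 5, 6, 11], [19, 141, 8, 10, 38], [15, 147, 21, 36, 219], [60, 187, 18, 38, 50], [35, 196, 6, 7, 12], [258, 202, 13, 6, 47], [257, 208, 14, 8, 81], [67, 219, 41, 29, 579], [72, 245, 29, 16, 260], [100, 253, 8, 6, 28], [102, 264, 38, 156, 2756], [0, 281, 8, 11, 54], [58, 314, 9, 35, 162], [0, 332, 20, 12, 117], [48, 354, 16, 66, 490]]
top [[293, 204, 267, 216, 20363], [547, 230, 13, 10, 22], [239, 233, 14, 11, 115], [470, 308, 2, 6, 9], [490, 344, 7, 3, 10], [333, 357, 5, 6, 20], [270, 360, 36, 13, 158], [342, 360, 5, 4, 10], [319, 367, 45, 31, 830], [241, 370, 62, 50, 1330], [376, 373, 19, 16, 129], [357, 384, 23, 18, 169], [293, 387, 24, 23, 250], [342, 399, 14, 17, 27], [304, 404, 37, 16, 63], [379, 406, 8, 14, 26], [285, 414, 5, 4, 9], [289, 417, 13, 3, 25], [342, 417, 10, 3, 14]]
[-0.06905785  0.494648    1.03907219]
```

View pics/c5.png

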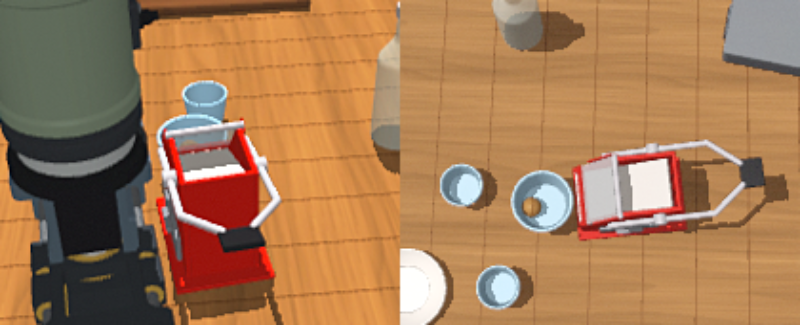

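The lid is closed, the pad is back at rest, the walnut is in the large cup at about (531,206) in the crop, and the other things haven't moved. I'm handing in.

```bash
python3 -c "
from workcell import env
print(env.job_done())"
```

```text
the job is handed in; nothing more can be done
None
```

The walnut is in the large baby-blue cup, and the dispenser's lid is closed again. I handed the job in at about 10.4 s; no verdict was reported.

- **Press:** I pushed the black pad down with closed fingertips to the hard stop. The contact force rose to about 12 N and the fingertips stopped dropping at z = 95 mm. I held it there for about 0.7 s, and pictures showed the lid fully up and the walnut at rest in the cup.
- **Release:** I let the lever rise at 12–20 mm/s over about 3.5 s, and the force on the fingertips fell steadily to zero. Then I moved the arm up and away.
- **Last checks:** The final pictures showed the lid closed, the lever back at rest and the walnut in the cup. Comparing before and after, the only changes I saw were the walnut, the arm and its shadow. The arm hid parts of both views, so not every bystander could be checked in both. The wrist force was near zero. No check failed or disagreed.

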